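# Lock the medicine box and put its key away

## Robot

A 7-joint arm with a two-finger parallel gripper is mounted at the origin on a cart in front of the work surface, level with it; the furniture and walls round the work are solid. World frame = base frame: x ahead of the robot, y to its left, z up, the work surface at z = 0. Lengths are in m, angles in rad, forces in N, time in s.
With the tool pointing down it reaches from about 0.375 to 0.925 m from the base axis. Payload 3.1 kg.
Tool frame: the origin (TCP) lies between the finger pads; the fingertips stand 19 mm ahead of it and the grasp point (between the pads) is the TCP; z points along the fingers, y is the direction in which the jaws open and shut (so a half turn about z gives the same grasp; the last joint's range is limited). The gripper opens to 85 mm and grips with 20 to 120 N. Pads are 22 mm wide; open, the fingers measure 114 mm over their backs; the gripper's body (76 mm by 85 mm) begins 54 mm behind the grasp point. The pads swing forward as they close: fully open they stand 13 mm farther back than shut.
Start: joints at [1.161, 0.383, 0.044, 1.598, -0.018, 1.161, -0.05], TCP at [0.199, -0.619, 0.25] pointing down, gripper open.
Joint ranges: [-2.61, 2.61], [-0.41, 2.15], [-1.48, 1.57], [0, 2.5], [-1.57, 4.71], [0.05, 1.97], [-2.85, 2.85]. Speed limits (rad/s): [2.79, 2.79, 3.14, 3.14, 3.14, 3.14, 3.14].

## Interface

Orientations are given as a unit quaternion [x, y, z, w].
In Python, from bench import move_ptp, movel, move_j, move_gripper, pause, inverse_kinematics, read_camera, camera_params, MotionError, sign_off, look_for, tip_of, read_time_s, read_qpos, read_joint_vel, read_effort, read_eef_pos, read_tcp_rot, read_ft_force, read_ft_torque, read_finger_gap gives the robot as it stands. Calls block until the motion is done:
- move_ptp(position, orientation): joint-space move of the TCP to a pose.
- movel(position, orientation=None, speed=0.15): straight line of the TCP; orientation=None keeps the orientation; speed is the mean speed in m/s.
- move_j(angles): joint-space move.
- move_gripper(opening, effort=None): finger opening in m; effort is the grip in N (None keeps the last); returns when the fingers have stopped.
- pause(seconds).
- inverse_kinematics(position, orientation): joint angles nearest the present ones, or None.
- read_camera(name): name is "side" or "top" or "wrist"; returns the picture (400x640x3 uint8, red, green, blue); there is no depth.
- camera_params(name): a dict with "K" (3x3 intrinsics, pixels), "dist_coeffs" ([k1, k2, p1, p2, k3] as OpenCV has them; the pictures are not rectified), "camera_from_world" (4x4, takes a point from world to camera coordinates). Camera axes: x right, y down, z forward; pixel columns grow to the right and rows downward; lengths in m; the calibration is good to about 2 mm. A picture is of the moment at which its call begins: read the wrist's pose just before it. camera_params takes no time and is no camera call; for the wrist camera it gives the pose at the moment of the call.
A pose or a line that the arm cannot do raises MotionError and nothing moves.
- sign_off(): hands the job in, once; it reports no verdict.
Trained networks look in the newest picture that a camera, given by its name, has taken for a name from the list of things; names that differ only in an ending like _2 or _b are one class to them, and where a whole thing is asked for, a point or a joint stands for the part that bears it (a point fixed in the world has none). Each returns a list of dicts, best first, with "confidence" (0 to 1); they miss things now and then, are a little off and sometimes report something else, mostly with a low value. They report only what shows in the picture. A call takes as long as a camera call. They do not tell look-alikes from the thing itself.
- look_for(camera, name): "at" ([column, row] in pixels, amid what is visible of it).
- tip_of(camera, name): "at" ([column, row] in pixels: a listed point, or the origin of a listed thing).
Readings, each from a call of its own:
- read_time_s(): time.
- read_qpos(): joint angles.
- read_joint_vel(): joint speeds.
- read_effort(): joint torques, N m.
- read_eef_pos(): TCP position.
- read_tcp_rot(): TCP orientation.
- read_ft_force(): force on the tool from outside, world axes, zero at the start.
- read_ft_torque(): the same for the moment, N m.
- read_finger_gap(): finger opening in m.
Only numpy, scipy, OpenCV 4.12 (cv2) and the standard library are available. Lean on these libraries where they do the work, as an engineer would, in place of code of your own. Each camera call takes 0.05 s, during which the arm holds its last target.

## Task

Lock the medicine box: shut its blue lid gently, turn the orange key in the sloping front clockwise as far as it goes so that the bolt is thrown, turn it back to where it stood, the only position in which it comes out, then draw it out and lay it in the empty low red pan near the box, without dropping it from a height. Never force the key or lean on the box, and leave the pan and the other things standing where they are.

Things in the scene. Friction and masses are not known exactly. Their poses are not given: they have to be found in the camera images.
- medbox: white medicine box, fixed to the worktop, 170 mm deep (its x, front at -85), 130 mm wide (y), 86 mm tall with the lid shut. Origin: centre of its underside; x points from its front to its back, z up. Behind x = -16 mm it is an open store under the lid; before that a sloping lock front falls from 85 mm to 45 mm height.
- keyhole (a point): the keyhole, in the middle of the sloping front face, at (-50, 0, 66) mm in the box frame. z points out of the face along the key's axis (tilted 30 degrees from vertical towards the box's front), x up the slope, y to the box's +y side. The hole is a slot 9 mm wide from 4 mm below the axis to 16.5 mm above it, in a plate 5 mm thick with a steel surround 34 x 24 mm that stands 5 mm proud.
- barrel (a joint): lock barrel turned by the key, rad: 0 = home, where the key stands at the start and the only angle at which it comes out (key within 0.1 of home); positive = clockwise as seen when looking at the face. Stiff to about 0.05 N m, stays where it is left, play of about 0.1 between key and barrel. From about 0.2 it starts to push the bolt; past about 1.0 the bolt is thrown, the stop is at about 1.25. Turned back to 0 it leaves the bolt thrown.
- bolt (a joint): bolt inside the lock, m: 0 = withdrawn, 0.012 = fully thrown (more than 0.010 counts as locked). A small black slider on the face shows green when it is withdrawn, red when it is thrown. If it is thrown while the lid is open, the lid cannot shut.
- lid (a joint): blue lid, white cross, hinged on the box's back top edge (box frame x 85, z 80 mm), rad: 0 = shut, grows as it opens up and back. Plate 100 mm from hinge to free edge, 130 wide, 6 thick (outer face 6 mm from the hinge line); a catch hangs 36 mm below it near the free edge. Stiff hinge (0.12 N m): it stays where left and must be pushed right down, about 2 N at the edge, on to a springy seal.
- lid_edge (a point): middle of the lid's free edge on its outer (upper) face, 98 mm from the hinge line
- key_grip (a point): centre of the key's orange handle, a block 34 mm wide (the key's x) x 12 mm thick (its y) x 50 mm along the key (its z). It starts 37 mm out from the keyhole along its axis (it may lean a few degrees by play). The key is 88 mm long and weighs 45 g; its z points from the steel tip to the handle; below the handle is a collar and a 6 mm steel shaft, with a bit 5 mm thick that reaches 15.5 mm out to its +x side over the last 12 mm.
- key_tip (a point): end of the key's steel shaft, 63 mm from key_grip along the key's -z; at the start 26 mm deep behind the face. The bit leaves the keyhole once the key is drawn 31 mm out.
- pan_centre (a point): loose low red pan, 168 mm across the rim, 36 mm tall, 0.4 kg; this point is in the middle of its inner floor, 5 mm above the worktop. The floor is flat to 55 mm from the centre, then the sides slope out to the rim.
- mill_mid (a point): bystander: tall black and white grinder, 74 mm across, 158 mm tall; point half-way up
- pink_tin_mid (a point): bystander: pink tin with a cream lid, 80 mm across, 113 mm tall; point half-way up
- jar_mid (a point): bystander: glass spice jar with a wooden stopper, 49 mm across, 96 mm tall; point half-way up
- tomato_mid (a point): bystander: tomato, 77 mm across, 72 mm tall; point half-way up
Not all that is in view belongs to the job. What is shaped like the part that bears key_grip but white is not meant.

How it is judged:
By the outcome, as a careful person would: the job done as asked, in the order asked, and still so for the second after the job is handed in, with the robot touching nothing.
It also fails if it takes over 69 s, if anything falls off the work surface, if the arm or the gripper's body presses on something with over 40 N, if the wrist force passes 120 N, or if a joint passes its speed limit or range.

## Working session

There is one attempt and no reset: what is moved stays moved. The work goes in short steps, each a Python script; the robot and the scene stay as the last script left them, time stands still between calls to the robot, and variables do not carry over. Pictures are saved under pics/ and viewed, and the job is handed in when it is done.

```bash
ls; mkdir -p pics; python3 - <<'E'
from bench import *
import cv2
for c in ["side","top","wrist"]:
    im=read_camera(c); cv2.imwrite(f"pics/a_{c}.png",im[:,:,::-1])
    p=camera_params(c); print(c,p)
    for n in ["medbox","keyhole","lid_edge","key_grip","pan_centre","mill_mid","pink_tin_mid","jar_mid","tomato_mid","key_tip"]:
        r=tip_of(c,n); print(c,n,[( [round(v) for v in d["at"]],round(d["confidence"],2)) for d in r[:3]])
print(read_time_s(),read_tcp_rot(),read_ft_force())
E
```

```text
pics
side {'K': array([[411.08245032,   0.        , 326.02500733],
       [  0.        , 411.08245032, 198.31866657],
       [  0.        ,   0.        ,   1.        ]]), 'dist_coeffs': array([-0.05893345,  0.        ,  0.        ,  0.        ,  0.        ]), 'camera_from_world': array([[-0.99232255, -0.12367068,  0.0012358 ,  0.42372623],
       [-0.07518903,  0.59531634, -0.79996566,  0.28015781],
       [ 0.0981966 , -0.79391688, -0.60004451,  0.85447558],
       [ 0.        ,  0.        ,  0.        ,  1.        ]])}
side medbox [([318, 237], 0.71)]
side keyhole [([328, 212], 0.7)]
side lid_edge [([298, 198], 0.91), ([317, 235], 0.32)]
side key_grip [([381, 209], 0.6), ([330, 195], 0.53)]
side pan_centre [([297, 192], 0.98)]
side mill_mid [([325, 146], 0.94)]
side pink_tin_mid [([305, 298], 0.93)]
side jar_mid [([323, 218], 0.7), ([258, 210], 0.57)]
side tomato_mid [([344, 185], 0.87)]
side key_tip [([324, 218], 0.52)]
top {'K': array([[450.60708861,   0.        , 321.88694281],
       [  0.        , 450.60708861, 203.46618167],
       [  0.        ,   0.        ,   1.        ]])
[... 1064 characters left out ...]
,  0.        ,  0.        ]), 'camera_from_world': array([[ 3.06410219e-01, -9.51899563e-01, -1.80355971e-05,
        -6.49775736e-01],
       [-9.08887667e-01, -2.92570603e-01,  2.97196317e-01,
        -3.75321142e-02],
       [-2.82906321e-01, -9.10475962e-02, -9.54816395e-01,
         3.80095328e-01],
       [ 0.00000000e+00,  0.00000000e+00,  0.00000000e+00,
         1.00000000e+00]])}
wrist medbox []
wrist keyhole []
wrist lid_edge []
wrist key_grip []
wrist pan_centre []
wrist mill_mid []
wrist pink_tin_mid []
wrist jar_mid []
wrist tomato_mid []
wrist key_tip [([97, 51], 0.95)]
1.65 [ 9.87871833e-01  1.55271510e-01 -1.17394724e-05  1.48756619e-05] [-0.06445204 -0.65522185 -0.01274727]
```

View pics/a_side.png

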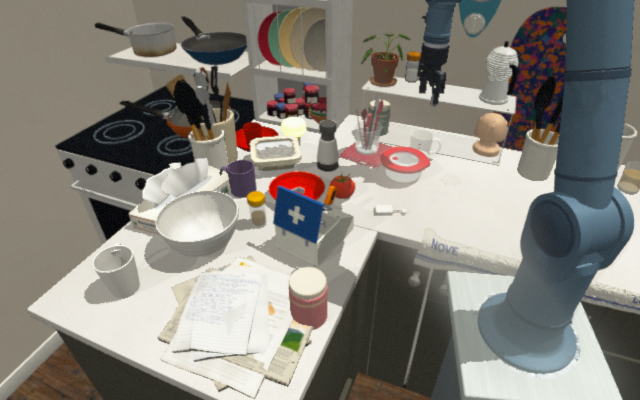

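View pics/a_top.png

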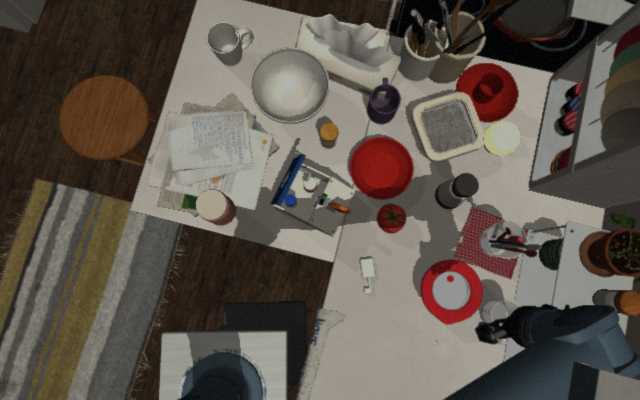

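View pics/a_wrist.png

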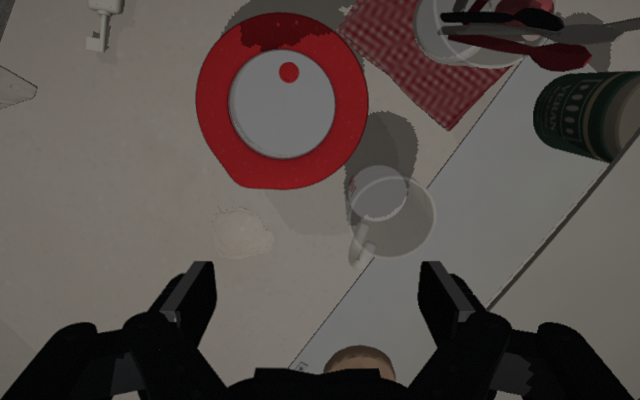

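```bash
python3 - <<'E'
import cv2
a=cv2.imread("pics/a_top.png")[140:250,250:430]; cv2.imwrite("pics/a_topz.png",cv2.resize(a,None,fx=4.4,fy=4.4,interpolation=cv2.INTER_CUBIC))
a=cv2.imread("pics/a_side.png")[150:270,230:420]; cv2.imwrite("pics/a_sidez.png",cv2.resize(a,None,fx=4,fy=4,interpolation=cv2.INTER_CUBIC))
E
```

```text
(no output)
```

View pics/a_topz.png

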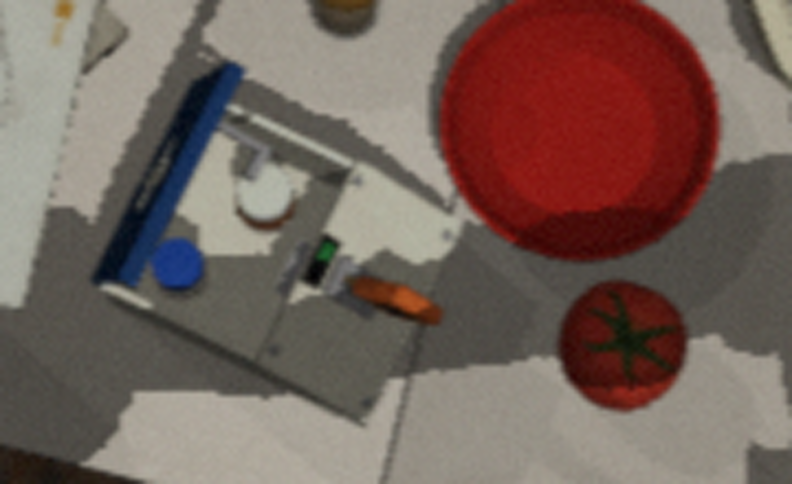

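View pics/a_sidez.png

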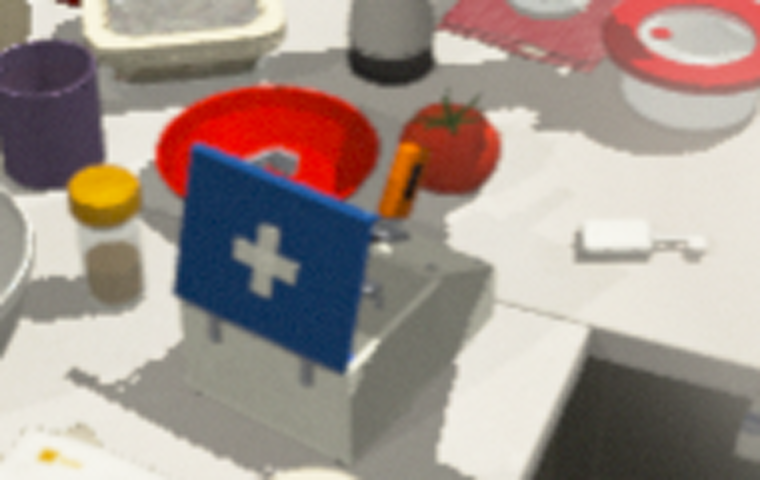

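```bash
cat > h.py <<'E'
import numpy as np, cv2
from scipy.optimize import least_squares
from scipy.spatial.transform import Rotation as R
def proj(p,P):
    T=p["camera_from_world"]; P=np.atleast_2d(P).astype(float)
    r,_=cv2.Rodrigues(T[:3,:3]); o,_=cv2.projectPoints(P,r,T[:3,3],p["K"],p["dist_coeffs"]); return o[:,0]
def ray(p,uv):
    n=cv2.undistortPoints(np.array([[uv]],float),p["K"],p["dist_coeffs"])[0,0]
    T=p["camera_from_world"]; Rm=T[:3,:3]; return -Rm.T@T[:3,3], Rm.T@np.array([n[0],n[1],1])
def onz(p,uv,z):
    o,d=ray(p,uv); return o+d*(z-o[2])/d[2]
def tri(obs):
    A=0;b=0
    for p,uv in obs:
        o,d=ray(p,uv); d=d/np.linalg.norm(d); M=np.eye(3)-np.outer(d,d); A=A+M;b=b+M@o
    return np.linalg.solve(A,b)
def boxw(v,P):
    c,s=np.cos(v[2]),np.sin(v[2]); P=np.atleast_2d(P)
    return P@np.array([[c,-s,0],[s,c,0],[0,0,1]]).T+[v[0],v[1],0]
def lid(a,r,y,h=0.006):
    # r along lid from hinge, h outward
    return np.array([.085-r*np.cos(a)+h*np.sin(a), y, .080+r*np.sin(a)+h*np.cos(a)])
def quat(xa,ya,za): return R.from_matrix(np.column_stack([xa,ya,za])).as_quat()
E
python3 - <<'E'
from bench import *
from h import *
S=camera_params("side");T=camera_params("top")
t=lambda u,v:(250+u/4.4,140+v/4.4); s=lambda u,v:(230+u/4,150+v/4)
def model(v):
    a=v[3]
    tp=[[-.085,-.065,.045],[-.085,.065,.045],[-.016,-.065,.085],[-.016,.065,.085],lid(a,.1,-.065),lid(a,.1,.065)]
    sd=[[.085,.065,0],[.085,-.065,0],[-.085,.065,.045],lid(a,.1,-.065),lid(a,.1,.065),lid(a,0,-.065),lid(a,0,.065)]
    return np.vstack([proj(T,boxw(v,tp)),proj(S,boxw(v,sd))])
obs=np.array([t(458,222),t(362,422),t(352,170),t(262,360),t(232,66),t(100,285),
 s(350,462),s(185,375),s(494,268),s(195,146),s(378,215),s(176,293),s(348,370)])
f=lambda v:(model(v)-obs).ravel()
r=least_squares(f,[.45,-.25,1.09,1.5],loss="soft_l1"); print(r.x,np.round(f(r.x).reshape(-1,2),1))
kh=boxw(r.x,[[-.05,0,.066]])[0]; g=boxw(r.x,[[-.05-.037*.5,0,.066+.037*.866]])[0]
print("keyhole",kh,"grip pred",g, proj(T,g),proj(S,g), proj(T,kh))
for n in "abc": pass
print("grip tri",tri([(T,t(395,298)),(S,s(405,180))]))
def z(uv,h): return onz(T,uv,h).round(3)
print("pan",z((381,168),.036),z((381,171),.005),onz(S,(297,192),.005))
print("mill",tri([(T,(456,194)),(S,(325,146))]),"tin",tri([(T,(219,205)),(S,(305,298))]),"tom",tri([(T,(393,222)),(S,(344,185))]),"jar",tri([(T,(329,132)),(S,(258,210))]))
np.save("box.npy",r.x)
E
```

```text
[ 0.48311052 -0.23497484  1.11248095  1.24390271] [[ 0.7  0.6]
 [ 0.9  0.5]
 [ 0.9 -2.1]
 [-1.3  1.3]
 [-0.2 -0.4]
 [ 4.8 -0. ]
 [ 0.7  1.6]
 [ 0.4  3. ]
 [ 0.6 -1. ]
 [-0.4 -0.7]
 [-0.4  0.6]
 [-1.2  0.5]
 [-0.5  1.3]]
keyhole [ 0.46098863 -0.2798148   0.066     ] grip pred [ 0.45280352 -0.29640558  0.098042  ] [[338.95865213 207.94516074]] [[330.29733036 194.96508984]] [[331.87047707 206.57654175]]
grip tri [ 0.45198835 -0.29845356  0.09684468]
pan [ 0.566 -0.411  0.036] [ 0.565 -0.415  0.005] [ 0.56842816 -0.42422317  0.005     ]
mill [ 0.49636475 -0.59176044  0.07306769] tin [0.47071238 0.00857148 0.04942538] tom [ 0.42567716 -0.4376854   0.03364273] jar [ 0.65431678 -0.27611196  0.04616182]
```

```bash
cat >> h.py <<'E'
B=np.load("box.npy") if __import__("os").path.exists("box.npy") else None
def frame(v):
    c,s=np.cos(v[2]),np.sin(v[2]); return np.array([c,s,0]),np.array([-s,c,0]),np.array([0,0,1.])
def tool(v,tilt,flip=1,th=0):
    """tool z = -n tilted `tilt` rad from vertical; tool y = flip*box y, turned th about tool z"""
    bx,by,bz=frame(v); z=np.sin(tilt)*bx-np.cos(tilt)*bz; y=flip*by; x=np.cross(y,z)
    return (R.from_rotvec(z*th)*R.from_matrix(np.column_stack([x,y,z]))).as_quat()
def keyp(v,d):
    return boxw(v,[[-.05-d*.5,0,.066+d*.8660254]])[0]
E
python3 - <<'E'
from bench import *
from h import *
for fl in (1,-1):
    print(fl)
    for (x,z) in [(.12,.3),(.085,.183),(.05,.17),(.011,.105)]:
        q=inverse_kinematics(boxw(B,[[x,0,z]])[0],tool(B,0,fl)); print("lid",None if q is None else np.round(q,2))
    for d,th in [(.2,0),(.15,0),(.037,0),(.037,.6),(.037,1.35),(.1,0)]:
        q=inverse_kinematics(keyp(B,d),tool(B,np.pi/6,fl,th)); print("key",d,th,None if q is None else np.round(q,2))
E
```

```text
1
lid [ 1.17  0.4  -1.23  1.74  0.39  1.29  2.53]
lid [ 1.2   0.58 -1.24  1.87  0.61  1.14  2.42]
lid [ 1.27  0.6  -1.24  1.89  0.63  1.12  2.47]
lid [-0.64  0.91  1.37  2.02 -1.01  1.15 -2.41]
key 0.2 0 [ 0.68  0.37  0.27  1.74 -0.57  1.35 -2.44]
key 0.15 0 [ 0.66  0.4   0.25  1.8  -0.6   1.26 -2.42]
key 0.037 0 [ 0.63  0.5   0.17  1.91 -0.68  1.05 -2.37]
key 0.037 0.6 [-0.16  1.13  1.36  1.94 -1.39  1.73 -2.51]
key 0.037 1.35 [ 1.22  0.56 -0.54  1.88 -0.28  0.94  2.24]
key 0.1 0 [ 0.65  0.44  0.22  1.86 -0.63  1.16 -2.4 ]
-1
lid [ 0.57  0.19 -0.46  1.76  0.09  1.21 -0.37]
lid [ 0.6   0.29 -0.43  1.9   0.15  0.98 -0.36]
lid [ 0.64  0.3  -0.4   1.92  0.14  0.95 -0.29]
lid [ 0.67  0.38 -0.37  1.97  0.18  0.82 -0.25]
key 0.2 0 [ 1.15  0.39 -0.31  1.72 -0.38  1.28  0.54]
key 0.15 0 [ 1.13  0.42 -0.33  1.78 -0.39  1.18  0.54]
key 0.037 0 [ 1.07  0.53 -0.36  1.88 -0.4   0.96  0.54]
key 0.037 0.6 [ 0.99  0.51 -0.26  1.89 -0.46  0.97 -0.01]
key 0.037 1.35 [ 0.89  0.5  -0.14  1.89 -0.52  0.99 -0.7 ]
key 0.1 0 [ 1.11  0.46 -0.34  1.83 -0.39  1.08  0.54]
```

```bash
python3 - <<'E'
from bench import *
from h import *
q=tool(B,0,-1)
move_gripper(0.0,30)
move_ptp(boxw(B,[[.13,0,.30]])[0],q); print(read_time_s())
movel(boxw(B,[[.115,0,.178]])[0],q,0.2)
f0=read_ft_force(); print("f0",f0,read_eef_pos(),boxw(B,[[.115,0,.178]])[0])
im=read_camera("side"); cv2.imwrite("pics/b_side.png",im[130:280,200:400][:,:,::-1].repeat(4,0).repeat(4,1))
im=read_camera("wrist"); cv2.imwrite("pics/b_wrist.png",im[:,:,::-1])
print(read_time_s())
E
```

```text
4.5917
f0 [ 0.86840071 -0.21416393  1.35770836] [ 0.53493823 -0.13203255  0.17892655] [ 0.53399089 -0.13184294  0.178     ]
5.4583
```

View pics/b_side.png

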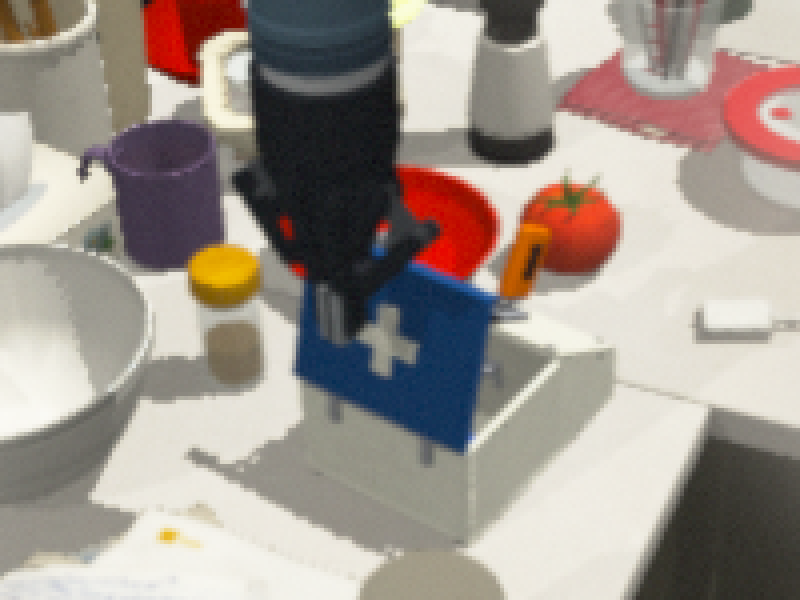

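View pics/b_wrist.png

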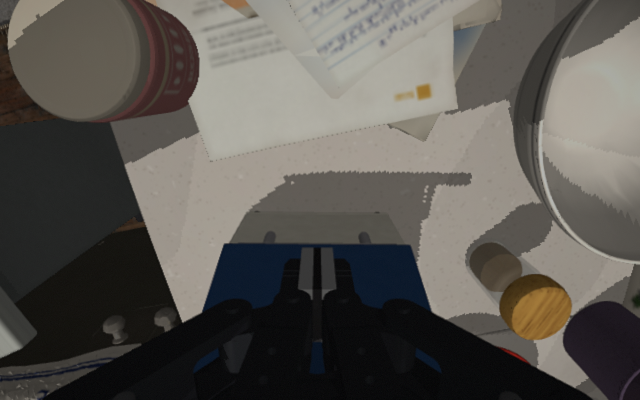

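The fingers stand close behind the outer face of the lid and centred on it: in the wrist picture the lid spans columns 205-430 and the fingers are at 318. Next I follow the lid's arc.

```bash
python3 - <<'E'
from bench import *
from h import *
q=tool(B,0,-1); bx,by,bz=frame(B)
f0=read_ft_force()
def tgt(a,r=.085):
    p=lid(a,r,0); return boxw(B,[[p[0]+.011,0,p[2]+.019]])[0]
for a in list(np.arange(1.4,0.2,-.15))+[.2,.12,.06]:
    movel(tgt(a),q,0.07)
    f=read_ft_force()-f0; e=read_eef_pos()-tgt(a); print(round(a,2),"fx",round(f@bx,2),"fy",round(f@by,2),"fz",round(f[2],2),"err",np.round(1e3*e,1))
    if np.linalg.norm(f)>12: print("stop");break
im=read_camera("side"); cv2.imwrite("pics/c_side.png",im[130:280,200:400][:,:,::-1].repeat(4,0).repeat(4,1))
print(read_time_s())
E
```

```text
1.4 fx 0.02 fy 0.09 fz 0.51 err [-0.2 -0.6  0.2]
1.25 fx 0.12 fy -1.74 fz 0.48 err [-0.5 -0.6 -0.3]
1.1 fx -0.2 fy -0.28 fz 0.08 err [-0.6 -0.9 -0.4]
0.95 fx 0.64 fy -0.97 fz 0.02 err [-0.7 -0.9 -0.5]
0.8 fx -0.19 fy -0.68 fz -0.46 err [-0.8 -0.7 -0.6]
0.65 fx 0.51 fy -1.25 fz 0.51 err [-0.8 -0.6 -0.7]
0.5 fx -0.35 fy -1.02 fz -0.4 err [-0.8 -0.4 -0.7]
0.35 fx 0.2 fy -0.55 fz -0.66 err [-0.8 -0.2 -0.8]
0.2 fx 0.94 fy -1.28 fz 0.41 err [-0.7 -0.  -0.8]
0.12 fx 0.36 fy -1.06 fz 0.18 err [-0.5  0.  -0.5]
0.06 fx -0.03 fy -1.45 fz 0.35 err [-0.3  0.1 -0.4]
9.225
```

View pics/c_side.png

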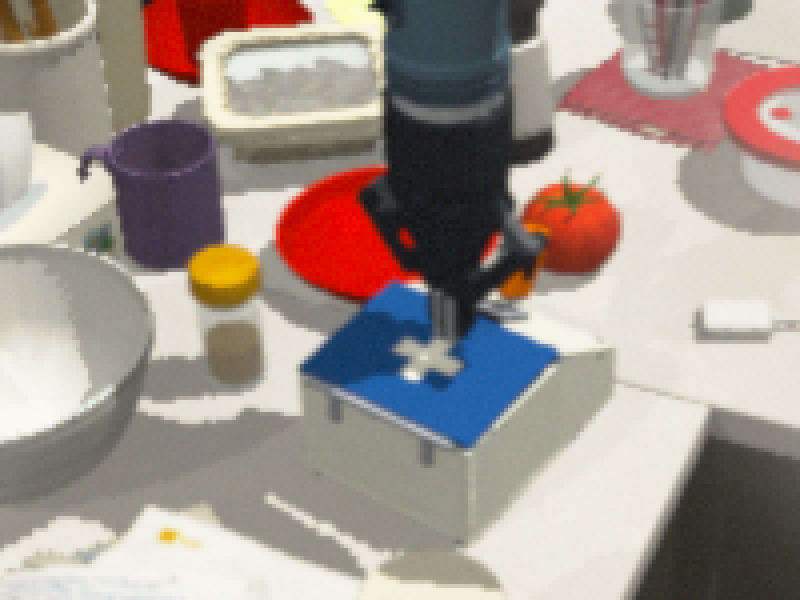

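The lid has followed the fingers and is nearly shut. Now I press it gently on to the seal, watching the force.

```bash
python3 - <<'E'
from bench import *
from h import *
q=tool(B,0,-1); bx,by,bz=frame(B)
def F(n=8):
    s=[]
    for _ in range(n): s.append(read_ft_force()); pause(.01)
    return np.mean(s,0)
p=lid(.06,.085,0); p0=boxw(B,[[p[0]+.011,0,p[2]+.019]])[0]
zs=p0[2]
while zs>.096:
    zs-=.001
    movel([p0[0],p0[1],zs],q,.02); f=F(); print(round(zs-.019,4),np.round([f@bx,f@by,f[2]],2),round(read_eef_pos()[2]-.019,4))
    if f[2]>7: break
im=read_camera("side"); cv2.imwrite("pics/d_side.png",im[170:270,270:370][:,:,::-1].repeat(6,0).repeat(6,1))
print(read_time_s())
E
```

```text
0.0901 [0.01 0.14 0.11] 0.0901
0.0891 [-0.15  0.08  0.03] 0.0891
0.0881 [-0.12  0.25  0.08] 0.088
0.0871 [-0.04  0.03  0.3 ] 0.087
0.0861 [-0.11  0.24  1.12] 0.0861
0.0851 [-0.43  2.22  6.3 ] 0.0861
0.0841 [-0.45  4.17 11.62] 0.0859
11.4917
```

View pics/d_side.png

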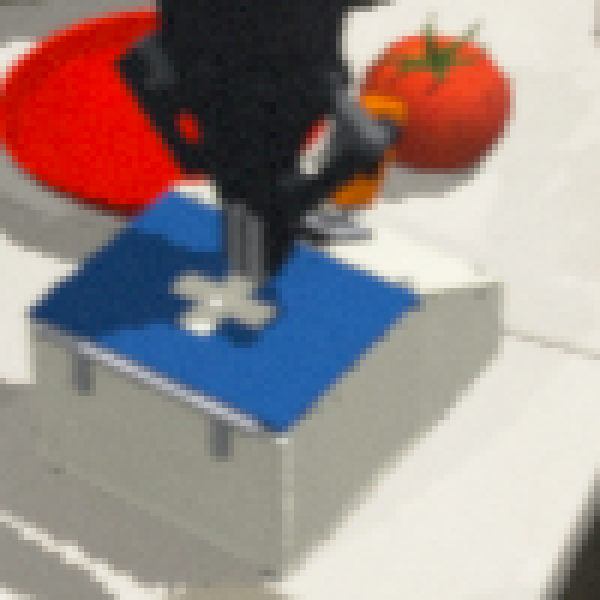

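The lid is down: the fingertip stopped at z = 0.086 while the force rose. I retract and look at the key along its axis.

```bash
python3 - <<'E'
from bench import *
from h import *
q=tool(B,0,-1)
movel(boxw(B,[[.011,0,.2]])[0],q,.15)
move_gripper(.05)
qk=tool(B,np.pi/6,-1)
move_ptp(keyp(B,.15),qk)
pause(.2)
w=camera_params("wrist"); im=read_camera("wrist"); cv2.imwrite("pics/e_wrist.png",im[:,:,::-1]); np.save("w_e.npy",w,allow_pickle=True)
for n in ["keyhole","key_grip","lid_edge","medbox"]:
    print(n,[(np.round(d["at"],1),round(d["confidence"],2)) for d in tip_of("wrist",n)[:2]])
for n,P in [("keyhole",keyp(B,0)),("grip",keyp(B,.037)),("top",keyp(B,.062)),("lidedge",boxw(B,[lid(0,.098,0)])[0])]: print(n,proj(w,P).round(1))
im=read_camera("side"); cv2.imwrite("pics/e_side.png",im[170:270,270:370][:,:,::-1].repeat(6,0).repeat(6,1))
im=read_camera("top"); cv2.imwrite("pics/e_top.png",im[:,:,::-1])
print(read_eef_pos(),keyp(B,.15),read_time_s())
E
```

```text
keyhole [(array([319.4, 191.4]), 0.8)]
key_grip [(array([317.3, 208.8]), 0.86), (array([206.1, 366.3]), 0.77)]
lid_edge [(array([318.5, 141.6]), 0.63)]
medbox [(array([317.5, 159. ]), 0.55), (array([315.2, 184.4]), 0.2)]
keyhole [[315.8 193.1]]
grip [[315.6 207.8]]
top [[315.4 220.3]]
lidedge [[316.  140.7]]
[ 0.42805127 -0.34668776  0.19601201] [ 0.42780578 -0.34707473  0.19590381] 14.1083
```

View pics/e_wrist.png

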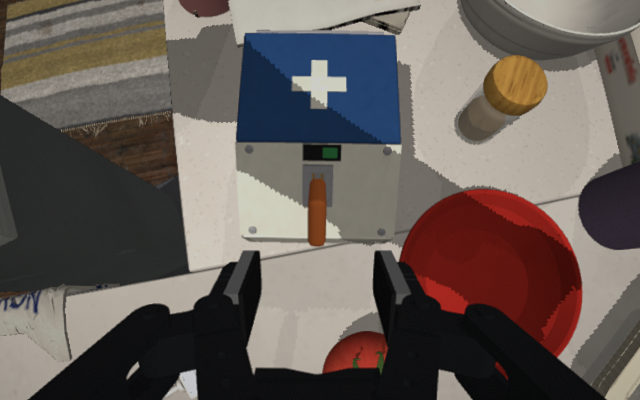

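View pics/e_side.png

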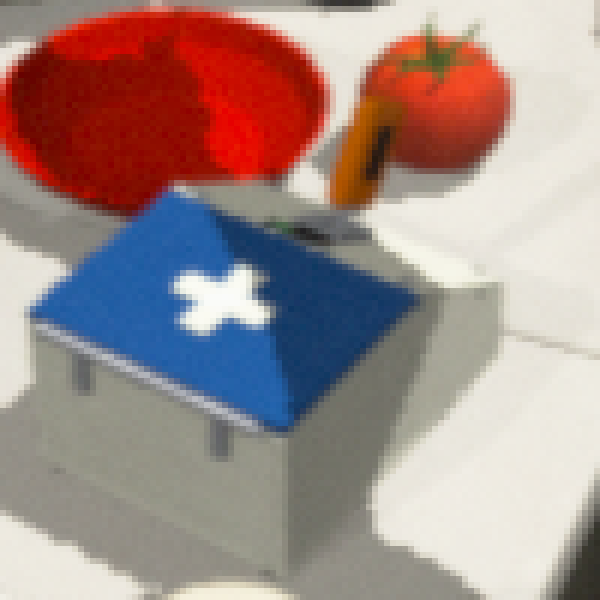

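```bash
python3 - <<'E'
import cv2
a=cv2.imread("pics/e_wrist.png")[20:260,220:420]; cv2.imwrite("pics/e_wz.png",cv2.resize(a[:130],None,fx=4,fy=4,interpolation=cv2.INTER_CUBIC))
cv2.imwrite("pics/e_wz2.png",cv2.resize(a[100:],None,fx=4,fy=4,interpolation=cv2.INTER_CUBIC))
E
```

```text
(no output)
```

View pics/e_wz.png

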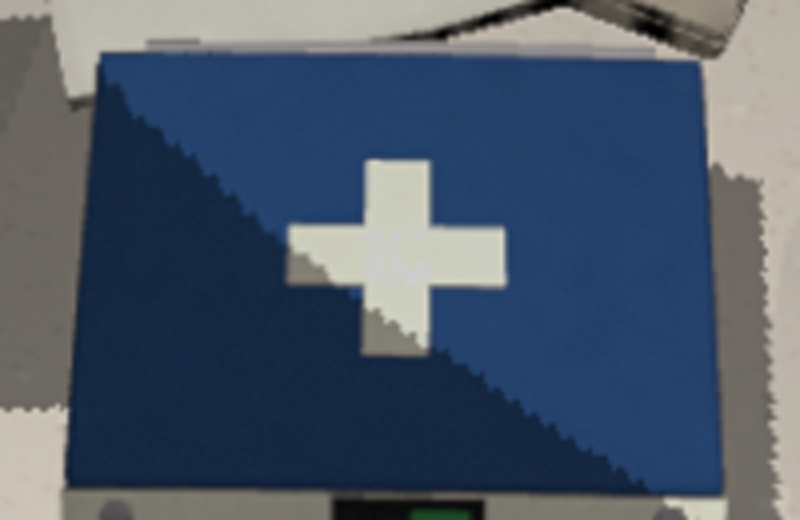

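View pics/e_wz2.png

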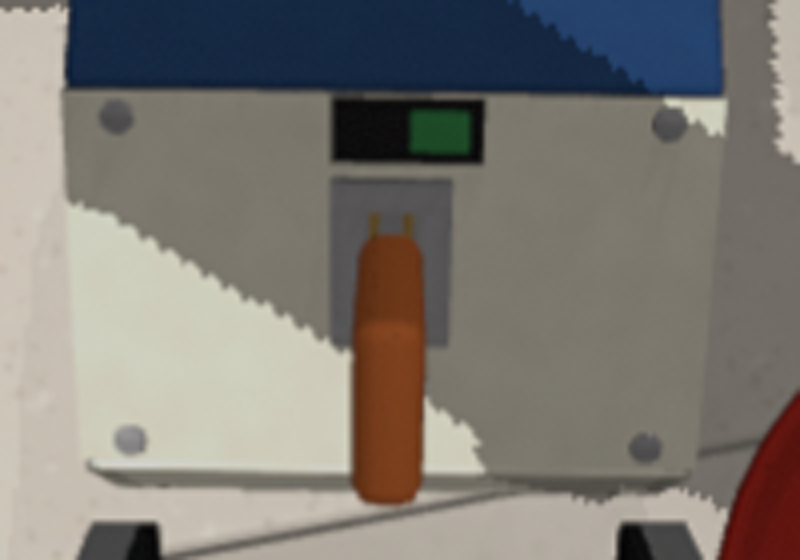

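```bash
python3 - <<'E'
from h import *
w=np.load("w_e.npy",allow_pickle=True).item()
a=lambda u,v:(220+u/4,20+v/4); b=lambda u,v:(220+u/4,120+v/4)
obs=np.array([a(67,486),a(722,495),a(100,53),a(700,62),b(116,116),b(669,124),b(130,438),b(646,447),b(331,178),b(452,180),b(331,345),b(448,347)])
def face(s,y,d): # s up slope from keyhole
    return [-.05+s*.866-d*.5,y,.066+s*.5+d*.866]
def model(v):
    P=[lid(0,.1,.065),lid(0,.1,-.065),lid(0,v[7],.065),lid(0,v[7],-.065),
       face(v[4],v[3],0.001),face(v[4],-v[3],.001),face(v[5],v[3],.001),face(v[5],-v[3],.001),
       face(v[6]+.017,.012,.005),face(v[6]+.017,-.012,.005),face(v[6]-.017,.012,.005),face(v[6]-.017,-.012,.005)]
    return proj(w,boxw(v[:3],P))
f=lambda v:(model(v)-obs).ravel()
r=least_squares(f,list(B[:3])+[.055,.03,-.03,.005,0.0]); print(r.x.round(4),B.round(4)); print(f(r.x).reshape(-1,2).round(1))
v=r.x
for d in (0,.012,.037,.062): print(d,proj(w,boxw(v[:3],[face(0,0,d)])).round(1))
# handle outline predicted
for s in(.017,-.017):
  for d in (.012,.062):
    print(s,d,[((proj(w,boxw(v[:3],[face(s,y,d)]))[0]-[220,120])*4).round(0) for y in(.006,-.006)])
np.save("box2.npy",v)
E
```

```text
[ 4.8520e-01 -2.3520e-01  1.1019e+00  5.3900e-02  3.4600e-02 -3.3100e-02
  6.6000e-03  1.0000e-03] [ 0.4831 -0.235   1.1125  1.2439]
[[-1.8 -0.2]
 [ 1.3  0. ]
 [-1.1 -0.1]
 [ 1.2 -0.1]
 [ 0.1 -0. ]
 [ 0.1  0. ]
 [ 0.   0.1]
 [-0.  -0.1]
 [-0.2  0.1]
 [ 0.5  0.1]
 [-0.3 -0. ]
 [ 0.3 -0.1]]
0 [[317.6 192.2]]
0.012 [[317.5 196.5]]
0.037 [[317.3 206.8]]
0.062 [[317.1 219.2]]
0.017 0.012 [array([360., 220.]), array([423., 221.])]
0.017 0.062 [array([352., 294.]), array([428., 296.])]
-0.017 0.012 [array([358., 388.]), array([419., 389.])]
-0.017 0.062 [array([350., 494.]), array([424., 495.])]
```

```bash
cp box2.npy box.npy; python3 - <<'E'
from bench import *
from h import *
for t in (0,-10,-20,-30):
    z=-R.from_quat(tool(B,np.radians(t),-1)).as_matrix()[:,2]
    q=inverse_kinematics(keyp(B,.037)+.01*z,tool(B,np.radians(t),-1)); print(t,None if q is None else np.round(q,2))
    q=inverse_kinematics(keyp(B,.037)+.09*z,tool(B,np.radians(t),-1)); print(t,None if q is None else np.round(q,2))
qk=tool(B,np.pi/6,-1)
movel(keyp(B,.10),qk,.15)
w=camera_params("wrist"); im=read_camera("wrist"); cv2.imwrite("pics/f_wrist.png",im[100:350,160:480][:,:,::-1].repeat(2,0).repeat(2,1))
np.save("w_f.npy",w,allow_pickle=True)
print(read_time_s(),read_eef_pos()-keyp(B,.10))
for s in(.017,-.017):
  for d in (.012,.062):
    print(s,d,[((proj(w,boxw(B,[[-.05+s*.866-d*.5,y,.066+s*.5+d*.866]]))[0]-[160,100])*2).round(0) for y in(.006,-.006)])
E
```

```text
0 [ 0.73  0.37 -0.27  1.96  0.13  0.83 -0.07]
0 [ 0.79  0.27 -0.33  1.9   0.1   0.99 -0.05]
-10 [ 0.6   0.37 -0.23  1.97  0.35  0.85 -0.32]
-10 [ 0.68  0.27 -0.34  1.91  0.31  1.01 -0.3 ]
-20 [ 0.5   0.4  -0.22  1.97  0.55  0.93 -0.55]
-20 [ 0.61  0.31 -0.41  1.91  0.52  1.1  -0.54]
-30 [ 0.42  0.45 -0.24  1.96  0.72  1.04 -0.75]
-30 [ 0.56  0.39 -0.49  1.9   0.71  1.22 -0.75]
14.6417 [ 0.00018816 -0.00096999  0.00059502]
0.017 0.012 [array([293., 179.]), array([331., 179.])]
0.017 0.062 [array([287., 235.]), array([336., 235.])]
-0.017 0.012 [array([294., 279.]), array([331., 279.])]
-0.017 0.062 [array([289., 358.]), array([335., 358.])]
```

View pics/f_wrist.png

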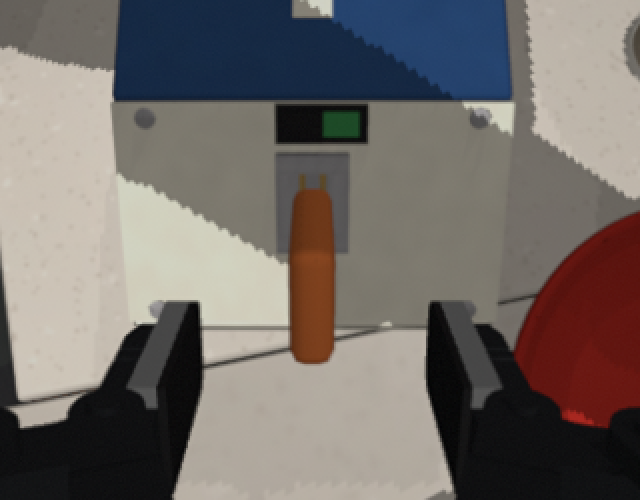

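```bash
cat >> h.py <<'E'
def FT(n=6):
    from bench import read_ft_force,read_ft_torque,pause
    s=[];t=[]
    for _ in range(n): s.append(read_ft_force());t.append(read_ft_torque());pause(.01)
    return np.mean(s,0),np.mean(t,0)
E
python3 - <<'E'
from bench import *
from h import *
qk=tool(B,np.pi/6,-1); M=R.from_quat(qk).as_matrix()
f0,t0=FT(); print("free",(M.T@f0).round(2),(M.T@t0).round(3))
movel(keyp(B,.040),qk,.1)
f,t=FT(); print("before close",(M.T@f).round(2),(M.T@t).round(3),read_eef_pos()-keyp(B,.04))
move_gripper(.012,30); print(read_finger_gap())
f,t=FT(); print("closed",(M.T@(f-f0)).round(2),(M.T@(t-t0)).round(3))
np.save("f0.npy",[f0,t0])
im=read_camera("wrist"); cv2.imwrite("pics/g_wrist.png",im[100:350,160:480][:,:,::-1].repeat(2,0).repeat(2,1)); print(read_time_s())
E
```

```text
free [ 0.14 -0.31 -0.72] [-0.028 -0.504 -0.012]
before close [-0.3  -0.02 -0.16] [-0.006 -0.526  0.011] [ 0.00031127 -0.00099733  0.00057602]
0.012131047502044582
closed [-0.16 -1.3  -2.08] [0.449 0.07  0.001]
16.0417
```

View pics/g_wrist.png

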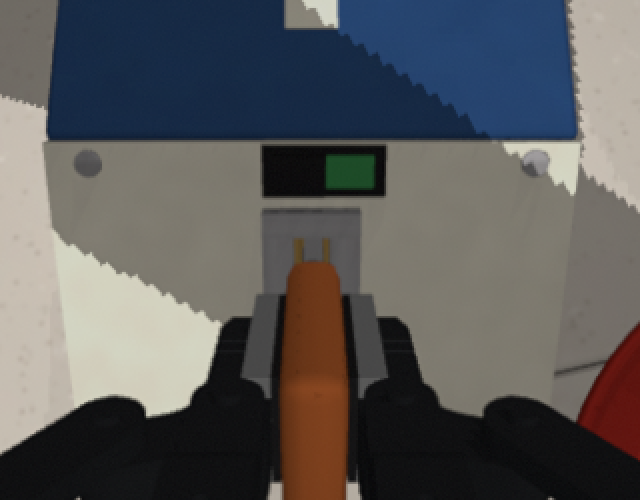

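```bash
python3 - <<'E'
from bench import *
from h import *
f0,t0=np.load("f0.npy"); off=np.zeros(3)
th=0;last=0
while th<1.45:
    th=round(th+.12 if th<1.0 else th+.05,3)
    q=tool(B,np.pi/6,-1,th); M=R.from_quat(q).as_matrix()
    movel(keyp(B,.040)+off,q,.15)
    f,t=FT(4); f=f-f0; t=t-t0; ft=M.T@f; tt=M.T@t
    act=R.from_quat(read_tcp_rot()); M0=R.from_quat(tool(B,np.pi/6,-1)); a=(act*M0.inv()).as_rotvec()@M[:,2]
    print(th,"act",round(a,3),"f",ft.round(1),"tz",tt[2].round(3),"t",tt.round(2), "off",(off*1e3).round(2))
    lat=M[:,:2]@ft[:2]
    if np.linalg.norm(ft[:2])>2.5: off=off+lat*.00015
    if abs(ft[2])>4: off=off+M[:,2]*ft[2]*.00015
    if abs(tt[2])>.35 or np.linalg.norm(ft)>20: print("STOP");break
np.save("state.npy",[th,*off])
im=read_camera("wrist"); cv2.imwrite("pics/h_wrist.png",im[50:350,160:480][:,:,::-1].repeat(2,0).repeat(2,1)); print(read_time_s())
E
```

```text
0.12 act 0.118 f [-0.2 -2.2 -3.9] tz 0.016 t [0.66 0.   0.02] off [0. 0. 0.]
0.24 act 0.236 f [-0.5 -2.9 -4.6] tz 0.013 t [ 0.79 -0.1   0.01] off [0. 0. 0.]
0.36 act 0.355 f [-0.6 -0.9 -1.9] tz 0.004 t [ 0.5 -0.2  0. ] off [-0.54 -0.08  0.62]
0.48 act 0.476 f [-0.9 -1.3 -0.9] tz -0.001 t [ 0.38 -0.24 -0.  ] off [-0.54 -0.08  0.62]
0.6 act 0.596 f [-0.7 -0.6 -0.2] tz 0.001 t [ 0.34 -0.22  0.  ] off [-0.54 -0.08  0.62]
0.72 act 0.716 f [-0.7 -0.7  0.4] tz -0.004 t [ 0.29 -0.21 -0.  ] off [-0.54 -0.08  0.62]
0.84 act 0.836 f [-0.6 -0.5  0.5] tz -0.019 t [ 0.24 -0.18 -0.02] off [-0.54 -0.08  0.62]
0.96 act 0.956 f [-0.3 -0.6  1.8] tz 0.002 t [ 0.22 -0.12  0.  ] off [-0.54 -0.08  0.62]
1.08 act 1.076 f [-0.1 -0.5  1.4] tz -0.011 t [ 0.21 -0.05 -0.01] off [-0.54 -0.08  0.62]
1.13 act 1.127 f [ 0.1 -0.6  1.9] tz -0.014 t [ 0.24 -0.07 -0.01] off [-0.54 -0.08  0.62]
1.18 act 1.178 f [ 0.2 -0.7  2. ] tz -0.002 t [ 0.26 -0.02 -0.  ] off [-0.54 -0.08  0.62]
1.23 act 1.228 f [ 0.7 -0.5  2.7] tz -0.003 t [ 0.26 -0.   -0.  ] off [-0.54 -0.08  0.62]
1.28 act 1.278 f [ 0.5 -1.   2.9] tz -0.013 t [ 0.23 -0.02 -0.01] off [-0.54 -0.08  0.62]
1.33 act 1.328 f [ 0.3 -1.2  2.9] tz 0.001 t [ 0.23 -0.    0.  ] off [-0.54 -0.08  0.62]
1.38 act 1.378 f [-0.2 -0.9  2.9] tz -0.077 t [ 0.3  -0.   -0.08] off [-0.54 -0.08  0.62]
1.43 act 1.428 f [ 0.4 -1.1  3.4] tz -0.073 t [ 0.37 -0.03 -0.07] off [-0.54 -0.08  0.62]
1.48 act 1.478 f [ 0.2 -1.3  3.4] tz -0.083 t [ 0.38 -0.06 -0.08] off [-0.54 -0.08  0.62]
21.0583
```

View pics/h_wrist.png

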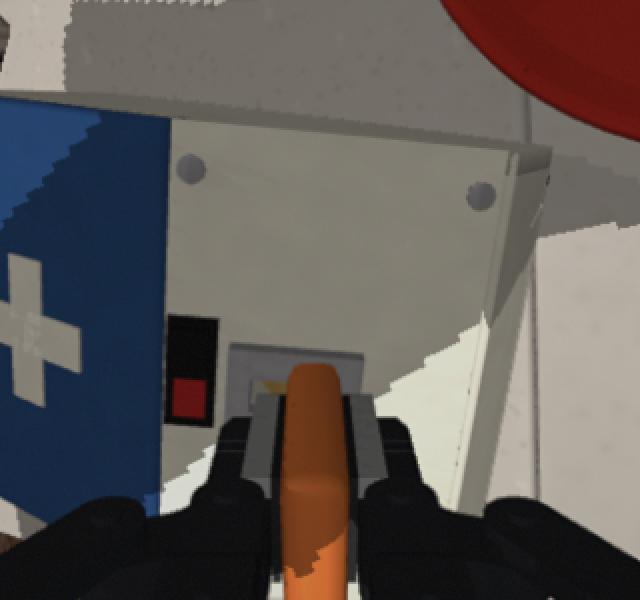

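The slider now shows red at (190,398) of the crop, so the bolt is thrown. The torque stayed at about 0.08 N m at the stop. I turn the key back.

```bash
python3 - <<'E'
from bench import *
from h import *
f0,t0=np.load("f0.npy"); st=np.load("state.npy"); off=st[1:]
M0=R.from_quat(tool(B,np.pi/6,-1))
for th in [1.25,1.0,.75,.5,.3,.15,.05,0,-.05,-.09]:
    q=tool(B,np.pi/6,-1,th); M=R.from_quat(q).as_matrix()
    movel(keyp(B,.040)+off,q,.2)
    f,t=FT(4); f=f-f0; t=t-t0; ft=M.T@f; tt=M.T@t
    a=(R.from_quat(read_tcp_rot())*M0.inv()).as_rotvec()@M[:,2]
    print(th,"act",round(a,3),"f",ft.round(1),"tz",tt[2].round(3),"off",(off*1e3).round(2))
    if np.linalg.norm(ft[:2])>2.5: off=off+M[:,:2]@ft[:2]*.00015
    if abs(ft[2])>4: off=off+M[:,2]*ft[2]*.00015
    if abs(tt[2])>.3 or np.linalg.norm(ft)>20: print("STOP");break
np.save("state.npy",[th,*off])
im=read_camera("wrist"); cv2.imwrite("pics/i_wrist.png",im[100:350,160:480][:,:,::-1].repeat(2,0).repeat(2,1)); print(read_time_s())
E
```

```text
1.25 act 1.252 f [ 0.1 -0.2  2.4] tz 0.047 off [-0.54 -0.08  0.62]
1.0 act 1.003 f [ 0.7 -0.4  1.5] tz 0.008 off [-0.54 -0.08  0.62]
0.75 act 0.753 f [ 0.8 -0.4  0.9] tz 0.013 off [-0.54 -0.08  0.62]
0.5 act 0.503 f [ 0.8 -0.8  0.6] tz 0.017 off [-0.54 -0.08  0.62]
0.3 act 0.304 f [ 0.9 -0.6 -0.3] tz -0.007 off [-0.54 -0.08  0.62]
0.15 act 0.154 f [ 0.2 -0.4  0.4] tz 0.027 off [-0.54 -0.08  0.62]
0.05 act 0.054 f [-0.1 -0.4  0.6] tz 0.036 off [-0.54 -0.08  0.62]
0 act 0.003 f [-0.4 -0.2  0.4] tz 0.042 off [-0.54 -0.08  0.62]
-0.05 act -0.048 f [-0.5 -0.1  0.3] tz 0.013 off [-0.54 -0.08  0.62]
-0.09 act -0.088 f [-0.7 -0.5  0.3] tz 0.031 off [-0.54 -0.08  0.62]
24.675
```

View pics/i_wrist.png

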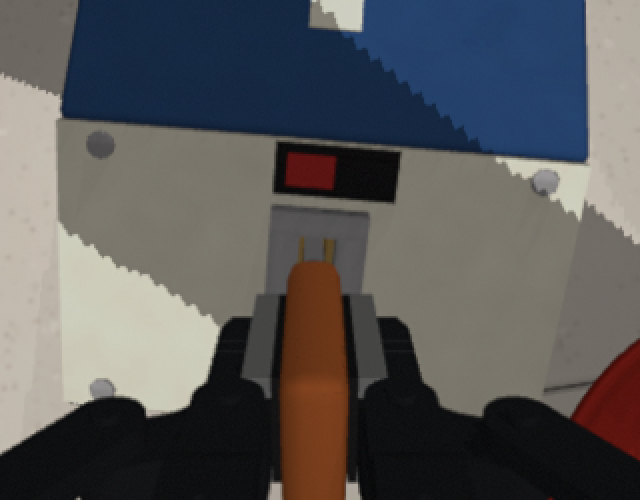

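```bash
python3 - <<'E'
from bench import *
from h import *
f0,t0=np.load("f0.npy"); off=np.load("state.npy")[1:]
q=tool(B,np.pi/6,-1)
movel(keyp(B,.040)+off,q,.2)
move_gripper(.05)
movel(keyp(B,.12),q,.2)
pause(.1)
w=camera_params("wrist"); im=read_camera("wrist"); cv2.imwrite("pics/j_wrist.png",cv2.resize(im[130:290,230:410][:,:,::-1],None,fx=4,fy=3.7,interpolation=cv2.INTER_CUBIC))
qt=tool(B,-np.pi/6,-1); z=R.from_quat(qt).as_matrix()[:,2]
move_ptp(keyp(B,.037)-.10*z,qt)
w=camera_params("wrist"); im=read_camera("wrist"); cv2.imwrite("pics/k_wrist.png",im[:,:,::-1])
print(read_time_s(),proj(w,[keyp(B,.012),keyp(B,.037),keyp(B,.062)]))
E
```

```text
27.2833 [[317.3655253  172.20385562]
 [317.36202299 207.97638774]
 [317.35742535 245.41008043]]
```

View pics/j_wrist.png

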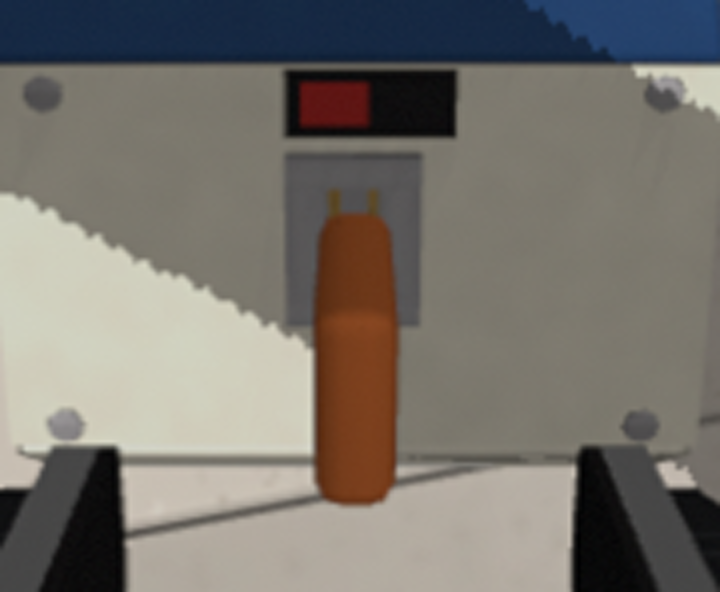

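View pics/k_wrist.png

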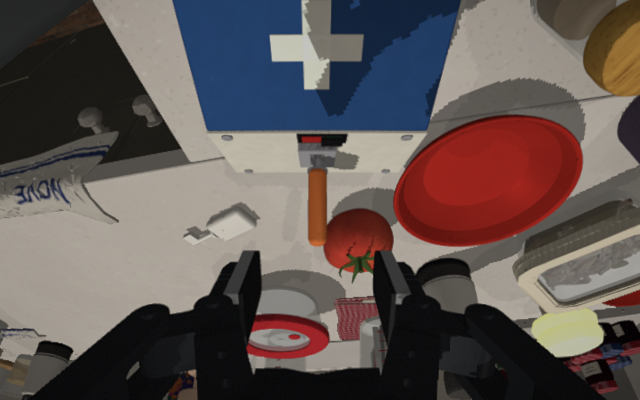

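The key stands straight and the slider is red. I take the handle with the tilted tool and draw the key along its axis.

```bash
python3 - <<'E'
from bench import *
from h import *
qt=tool(B,-np.pi/6,-1); M=R.from_quat(qt).as_matrix(); z=M[:,2]
n=keyp(B,1)-keyp(B,0)
p=keyp(B,.037)-.010*z
f0,t0=FT(); 
movel(p,qt,.12)
f,t=FT(4); print("in",(M.T@(f-f0)).round(1))
move_gripper(.012,40); print("gap",read_finger_gap())
f,t=FT(4); print("closed",(M.T@(f-f0)).round(1))
off=np.zeros(3)
for d in [.004,.008,.012,.016,.020,.025,.030,.036,.045,.06]:
    movel(p+d*n+off,qt,.06); f,t=FT(3); f=f-f0; ax=f@n; lat=f-ax*n; print(d,"ax",round(ax,1),"lat bx,by",np.round([lat@frame(B)[0],lat@frame(B)[1]],1))
    if np.linalg.norm(lat)>3: off=off+lat*.00015
    if np.linalg.norm(f)>20: print("STOP"); break
print("gap",read_finger_gap())
im=read_camera("wrist"); cv2.imwrite("pics/l_wrist.png",im[:,:,::-1])
im=read_camera("side"); cv2.imwrite("pics/l_side.png",im[100:270,230:450][:,:,::-1].repeat(3,0).repeat(3,1)); print(read_time_s())
E
```

```text
in [-0.2  0.  -0.5]
gap 0.012306775925139218
closed [-0.5 -0.6 -2.9]
0.004 ax 1.2 lat bx,by [1.2 1.1]
0.008 ax 1.1 lat bx,by [1.3 1.2]
0.012 ax 1.9 lat bx,by [0.6 1.7]
0.016 ax 1.4 lat bx,by [0.5 0.8]
0.02 ax 1.1 lat bx,by [0.8 1.4]
0.025 ax 1.0 lat bx,by [0.3 0.9]
0.03 ax 1.0 lat bx,by [0.3 0.6]
0.036 ax 1.0 lat bx,by [-0.   0.3]
0.045 ax 0.6 lat bx,by [ 0.1 -0. ]
0.06 ax 0.2 lat bx,by [ 0.2 -0. ]
gap 0.011929440604832224
31.7917
```

View pics/l_wrist.png

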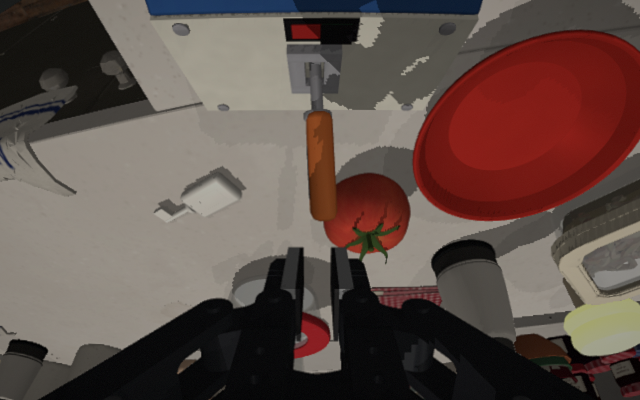

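View pics/l_side.png

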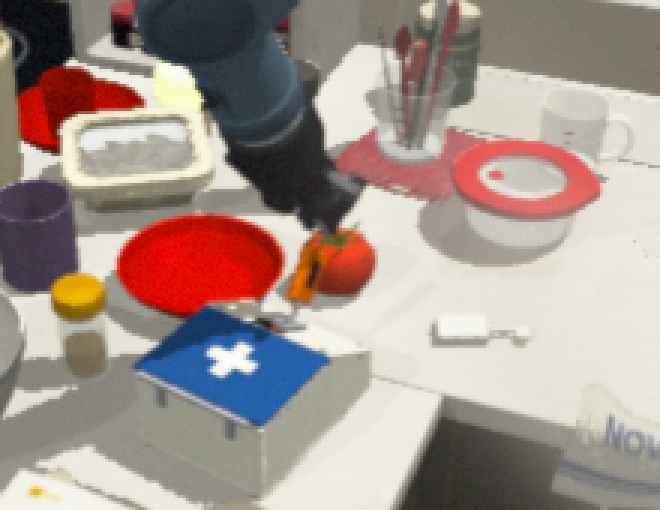

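The fingers are past the handle: it is at rows 110-220 and the fingers start at row 250. I had commanded the gap to exactly the handle's thickness, so there was no squeeze. I measure where the key stands now.

```bash
python3 - <<'E'
from bench import *
from h import *
w=camera_params("wrist")
for dd in (0,.01,.02,.03,.04): print(dd,[proj(w,keyp(B,d+dd)).round(0)[0] for d in (0.012,.037,.062)])
a=cv2.imread("pics/l_wrist.png")[0:260,230:430]; cv2.imwrite("pics/l_z.png",cv2.resize(a,None,fx=3,fy=2.3,interpolation=cv2.INTER_CUBIC) if 0 else cv2.resize(a,None,fx=2.3,fy=2.3,interpolation=cv2.INTER_CUBIC))
E
```

```text
0 [array([316.,  97.]), array([316., 145.]), array([316., 197.])]
0.01 [array([316., 116.]), array([316., 165.]), array([316., 219.])]
0.02 [array([316., 135.]), array([316., 186.]), array([316., 242.])]
0.03 [array([316., 155.]), array([316., 208.]), array([316., 265.])]
0.04 [array([316., 176.]), array([316., 230.]), array([316., 288.])]
```

View pics/l_z.png

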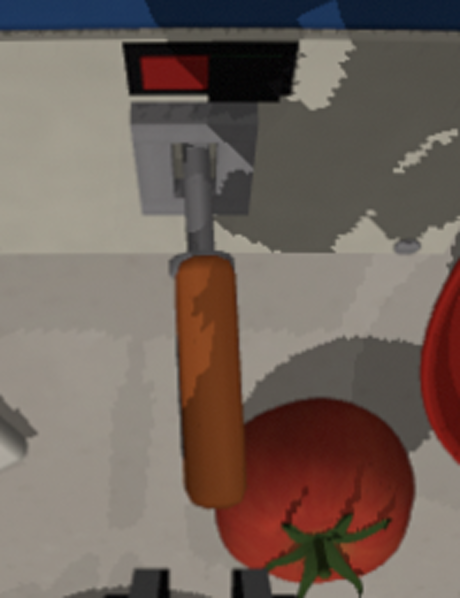

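```bash
python3 - <<'E'
from bench import *
from h import *
qt=tool(B,-np.pi/6,-1); M=R.from_quat(qt).as_matrix(); z=M[:,2]; by=frame(B)[1]
n=keyp(B,1)-keyp(B,0)
p=keyp(B,.046)-.009*z-.0015*by
move_gripper(.05)
movel(keyp(B,.046)-.07*z-.0015*by,qt,.15)
pause(.1); f0,t0=FT()
im=read_camera("wrist"); cv2.imwrite("pics/m0_wrist.png",im[:,:,::-1])
movel(p,qt,.1)
f,t=FT(4); print("in",(M.T@(f-f0)).round(1))
im=read_camera("wrist"); cv2.imwrite("pics/m1_wrist.png",im[60:400,160:480][:,:,::-1].repeat(2,0).repeat(2,1)[:600])
print(read_time_s(), [proj(camera_params("wrist"),keyp(B,d)).round(0)[0] for d in (.021,.046,.071)])
E
```

```text
in [ 0.4 -0.1  0.1]
33.8083 [array([311., 220.]), array([311., 277.]), array([311., 338.])]
```

View pics/m1_wrist.png

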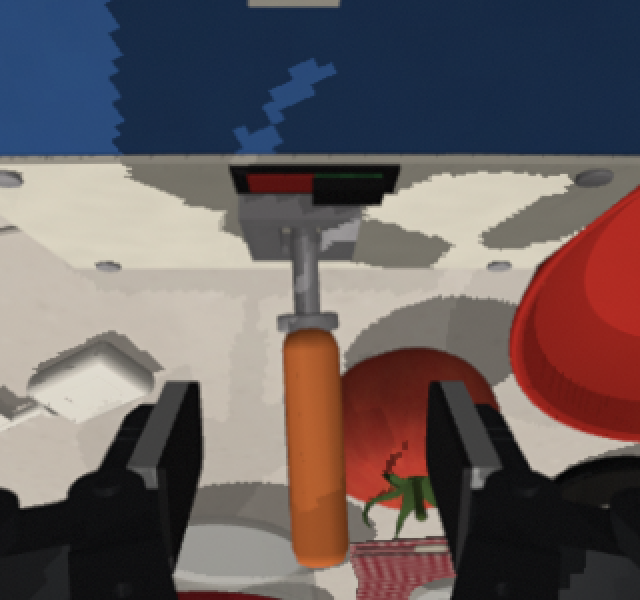

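The handle lies between the pads, at columns 285-345 of the crop with the pads at 200 and 430. I close fully this time so the grip squeezes.

```bash
python3 - <<'E'
from bench import *
from h import *
qt=tool(B,-np.pi/6,-1); M=R.from_quat(qt).as_matrix(); z=M[:,2]; by=frame(B)[1]
n=keyp(B,1)-keyp(B,0)
p=keyp(B,.046)-.009*z-.0015*by
f0,t0=FT()
move_gripper(.0,40); print("gap",read_finger_gap())
f,t=FT(4); print("closed",(M.T@(f-f0)).round(1))
off=np.zeros(3)
for d in [.004,.008,.012,.016,.020,.025,.030,.04,.055]:
    movel(p+d*n+off,qt,.06); f,t=FT(3); f=f-f0; ax=f@n; lat=f-ax*n; print(d,"ax",round(ax,1),"lat bx,by",np.round([lat@frame(B)[0],lat@frame(B)[1]],1))
    if np.linalg.norm(lat)>3: off=off+lat*.0002
    if np.linalg.norm(f)>20: print("STOP"); break
print("gap",read_finger_gap())
im=read_camera("wrist"); cv2.imwrite("pics/n_wrist.png",im[60:400,160:480][:,:,::-1].repeat(2,0).repeat(2,1)[:600])
im=read_camera("side"); cv2.imwrite("pics/n_side.png",im[100:270,230:450][:,:,::-1].repeat(3,0).repeat(3,1)); print(read_time_s())
E
```

```text
gap 0.011532718568876728
closed [-0.9 -1.4 -2.4]
0.004 ax -0.0 lat bx,by [0.  0.9]
0.008 ax -0.2 lat bx,by [-1.5  0.5]
0.012 ax 0.1 lat bx,by [-2.3  0.1]
0.016 ax 0.5 lat bx,by [-3.2  0.6]
0.02 ax 0.2 lat bx,by [0.  0.8]
0.025 ax -0.8 lat bx,by [ 0.2 -0.1]
0.03 ax -0.9 lat bx,by [ 0.  -0.1]
0.04 ax -0.7 lat bx,by [-0.3 -0.3]
0.055 ax -1.1 lat bx,by [-0.4  0.4]
gap 0.011255978990603604
37.1083
```

View pics/n_wrist.png

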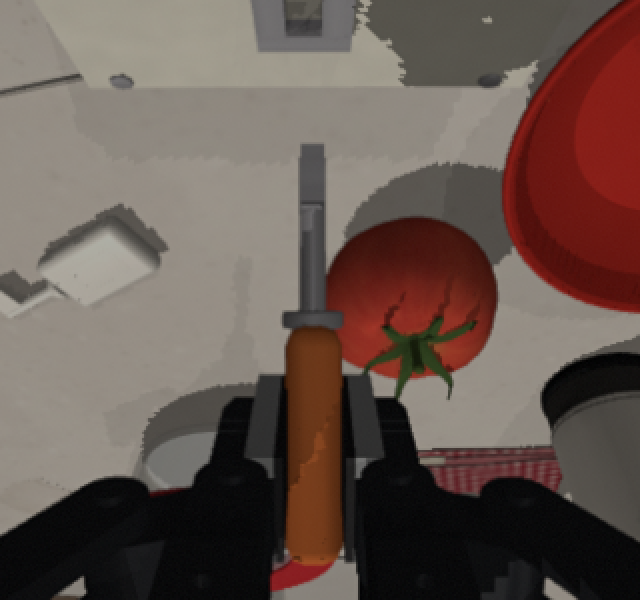

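View pics/n_side.png

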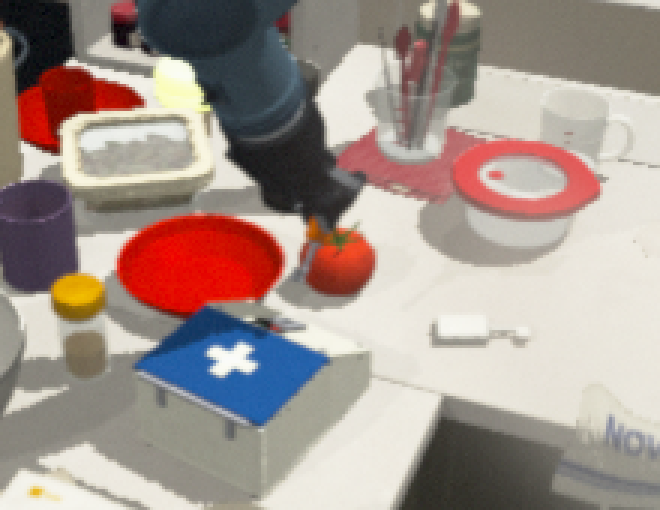

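```bash
python3 - <<'E'
from bench import *
from h import *
w=camera_params("wrist"); p=read_eef_pos(); M=R.from_quat(read_tcp_rot()).as_matrix()
x,y,z=M.T
n=keyp(B,1)-keyp(B,0); print("n in tool",(M.T@n).round(2))
nt=np.array(M.T@n)
# key x (upslope) in tool
bx,by,bz=frame(B); us=.866*bx+.5*bz; print("upslope in tool",(M.T@us).round(2))
for da in (-8,-4,0,4,8):
    Ra=R.from_rotvec(y*np.radians(da)); nn=Ra.apply(n); uu=Ra.apply(us); g=p+.009*z
    pts=[g+s*.017*uu+d*nn for d in(-.025,.025) for s in (1,-1)]+[g-.063*nn+s*uu for s in(-.003,.0155)]+[g-.051*nn+.0155*uu]
    print(da,((proj(w,np.array(pts))-[160,60])*2)[:,1].round(0))
S=camera_params("side");T=camera_params("top")
im=read_camera("top"); cv2.imwrite("pics/o_top.png",im[100:300,250:500][:,:,::-1].repeat(3,0).repeat(3,1))
for n_ in ["pan_centre"]:
    for c in ["side","top"]:
        if c=="side": read_camera(c)
        print(c,[(np.round(d["at"],1),d["confidence"]) for d in tip_of(c,n_)[:2]])
E
```

```text
n in tool [-0.87 -0.   -0.5 ]
upslope in tool [ 0.5  -0.   -0.87]
-8 [298. 343. 560. 556. 180. 140. 188.]
-4 [301. 336. 567. 550. 171. 135. 185.]
0 [305. 330. 572. 544. 163. 130. 183.]
4 [310. 325. 576. 538. 156. 127. 183.]
8 [315. 319. 580. 531. 149. 125. 184.]
side [(array([299.7, 190.5]), 0.79), (array([318.1, 239.5]), 0.7)]
top [(array([381. , 170.2]), 0.75)]
```

View pics/o_top.png

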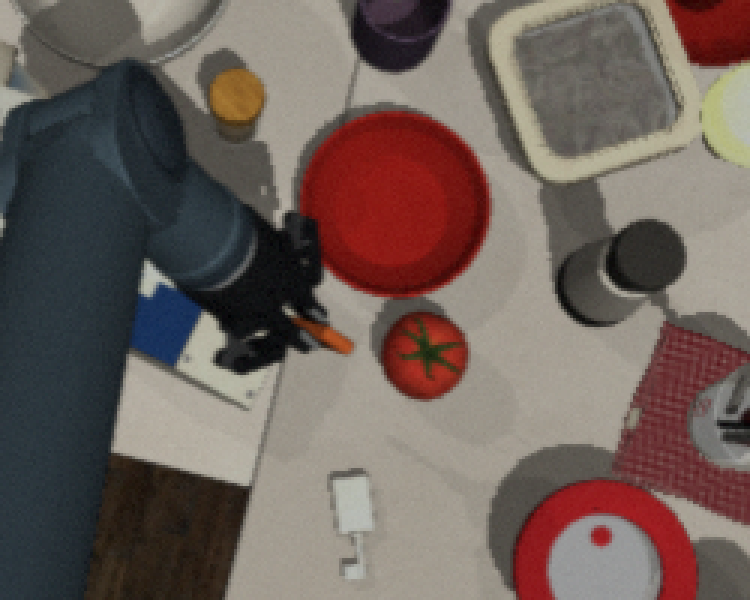

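```bash
python3 - <<'E'
from bench import *
from h import *
T=camera_params("top");S=camera_params("side")
print(onz(T,(382.2,168.2),.036),onz(T,(381,170.2),.005),onz(S,(299.7,190.5),.005))
c=np.array([.566,-.415])
for yaw in (0,.25,.5,.8,1.1):
    V=[0,0,yaw]; h=np.array([np.cos(yaw),np.sin(yaw)])
    for fl in (1,-1):
        o=[]
        for zz in (.029,.2):
            g=c-.0235*h; q=inverse_kinematics([g[0],g[1],zz],tool(V,np.pi/6,fl)); o.append(None if q is None else np.round(q,2))
        print(yaw,fl,o)
p=read_eef_pos(); q=inverse_kinematics(p+[0,0,.12],read_tcp_rot()); print(p,np.round(read_qpos(),2),None if q is None else np.round(q,2))
E
```

```text
[ 0.56545023 -0.41388112  0.036     ] [ 0.56712505 -0.41476755  0.005     ] [ 0.56167108 -0.43290161  0.005     ]
0 1 [array([ 1.68,  1.13, -1.26,  1.89,  1.28,  0.65,  1.46]), array([ 1.63,  0.62, -1.14,  1.83,  0.4 ,  0.61,  1.99])]
0 -1 [array([ 1.24,  0.69, -0.61,  1.91, -0.01,  0.26, -0.74]), array([ 1.19,  0.39, -0.53,  1.85, -0.28,  0.57, -0.63])]
0.25 1 [array([ 0.41,  0.7 ,  0.48,  1.86, -1.26,  0.78, -2.7 ]), array([ 1.65,  0.72, -1.17,  1.75,  0.34,  0.75,  2.31])]
0.25 -1 [array([ 1.31,  0.76, -0.66,  1.81, -0.07,  0.43, -0.41]), array([ 1.24,  0.46, -0.55,  1.76, -0.31,  0.72, -0.35])]
0.5 1 [array([ 0.45,  0.76,  0.48,  1.75, -1.15,  0.93, -2.58]), array([ 1.64,  0.83, -1.21,  1.64,  0.36,  0.92,  2.55])]
0.5 -1 [array([ 1.32,  0.82, -0.67,  1.71, -0.07,  0.62, -0.16]), array([ 1.24,  0.53, -0.56,  1.66, -0.29,  0.88, -0.13])]
0.8 1 [array([ 0.48,  0.83,  0.48,  1.61, -1.03,  1.1 , -2.43]), array([ 1.61,  1.01, -1.33,  1.5 ,  0.49,  1.17,  2.75])]
0.8 -1 [array([ 1.29,  0.89, -0.67,  1.56, -0.03,  0.84,  0.07]), array([ 1.22,  0.63, -0.56,  1.51, -0.23,  1.08,  0.09])]
1.1 1 [array([ 0.5 ,  0.91,  0.48,  1.46, -0.92,  1.26, -2.28]), array([ 0.37,  0.75,  0.7 ,  1.42, -0.91,  1.5 , -2.38])]
1.1 -1 [array([ 1.22,  0.95, -0.64,  1.42,  0.01,  1.05,  0.29]), array([ 1.16,  0.72, -0.55,  1.37, -0.17,  1.27,  0.3 ])]
[ 0.44262916 -0.32185277  0.16062633] [ 0.65  0.38 -0.44  1.94  0.75  1.13 -0.67] [ 0.69  0.23 -0.47  1.84  0.64  1.3  -0.49]
```

```bash
python3 - <<'E'
from bench import *
from h import *
c=np.array([.566,-.415]); V=[0,0,.5]; h=np.array([np.cos(.5),np.sin(.5)]); q=tool(V,np.pi/6,-1); g=c-.0235*h
p=read_eef_pos(); movel(p+[0,0,.10],read_tcp_rot(),.2)
move_ptp([*g,.20],q)
movel([*g,.085],q,.15); pause(.2)
print("gap",read_finger_gap(),read_eef_pos()-[*g,.085],FT()[0].round(2),read_time_s())
im=read_camera("wrist"); cv2.imwrite("pics/p_wrist.png",im[:,:,::-1])
im=read_camera("side"); cv2.imwrite("pics/p_side.png",im[100:270,230:450][:,:,::-1].repeat(3,0).repeat(3,1))
im=read_camera("top"); cv2.imwrite("pics/p_top.png",im[100:300,250:500][:,:,::-1].repeat(3,0).repeat(3,1))
E
```

```text
gap 0.01102923044828525 [ 0.00071615 -0.00072632  0.00152749] [-0.05  0.26 -0.34] 40.0667
```

View pics/p_wrist.png

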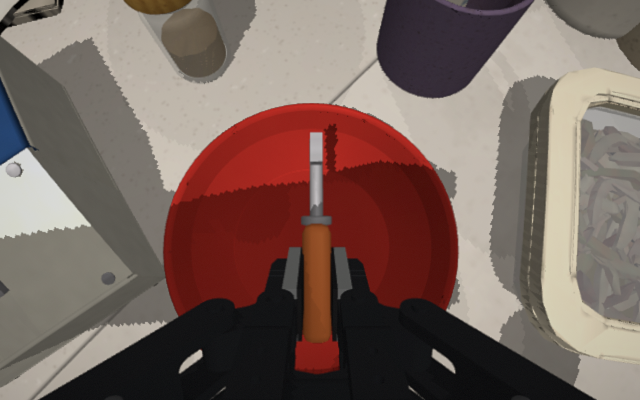

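View pics/p_side.png

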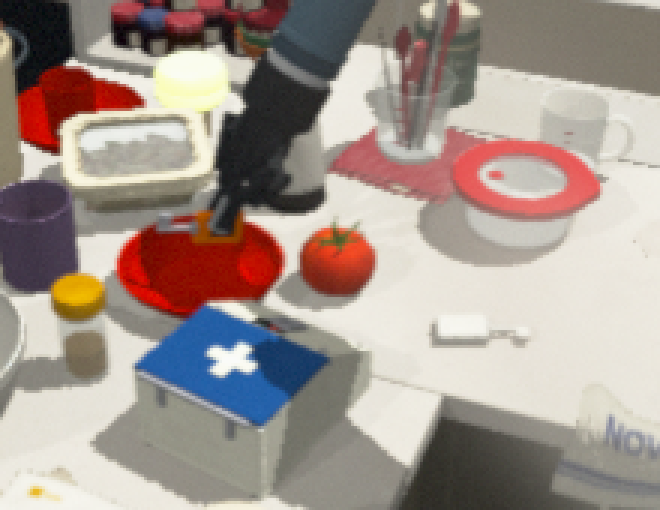

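View pics/p_top.png

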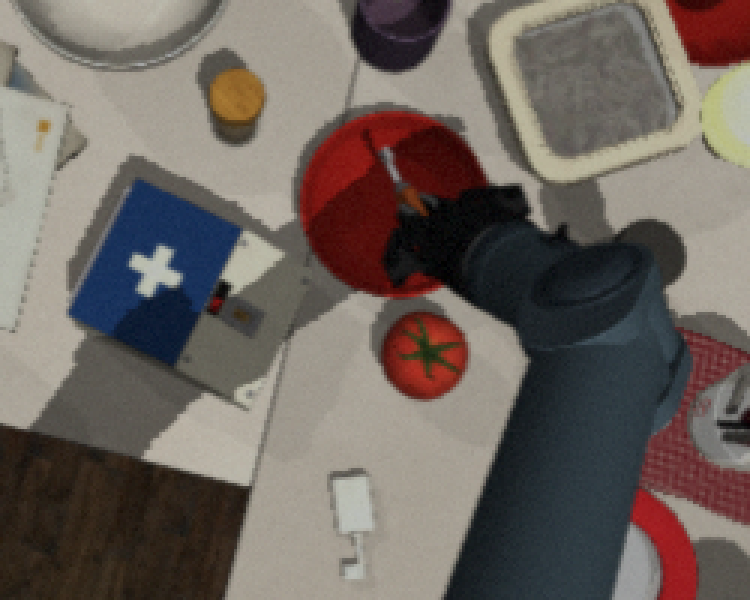

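The key hangs level over the pan, its tip at (316,133) and the pan centre near (311,238) in the wrist picture. The way down is clear. I lower it until it touches.

```bash
python3 - <<'E'
from bench import *
from h import *
c=np.array([.566,-.415]); V=[0,0,.5]; h=np.array([np.cos(.5),np.sin(.5)]); q=tool(V,np.pi/6,-1); g=c-.0235*h
f0,_=FT()
movel([*g,.040],q,.1)
zz=.040
f,_=FT(4); print(zz,(f-f0).round(1))
while zz>.024:
    zz-=.0015; movel([*g,zz],q,.03); f,_=FT(4); f=f-f0; print(round(zz,4),f.round(1),round(read_eef_pos()[2],4))
    if f[2]>2 or np.linalg.norm(f)>4: break
im=read_camera("wrist"); cv2.imwrite("pics/q_wrist.png",im[:,:,::-1])
im=read_camera("side"); cv2.imwrite("pics/q_side.png",im[100:270,230:450][:,:,::-1].repeat(3,0).repeat(3,1)); print(read_time_s())
E
```

```text
0.04 [-0.4  1.3  7.9]
0.0385 [-2.2  2.  13.5] 0.0405
41.2833
```

View pics/q_side.png

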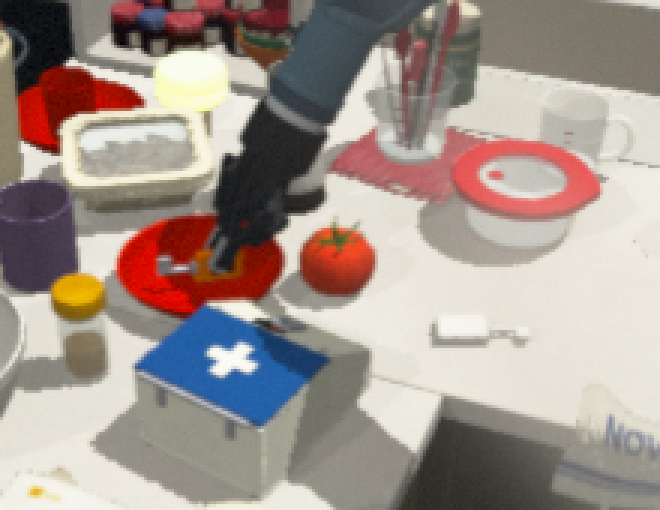

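View pics/q_wrist.png

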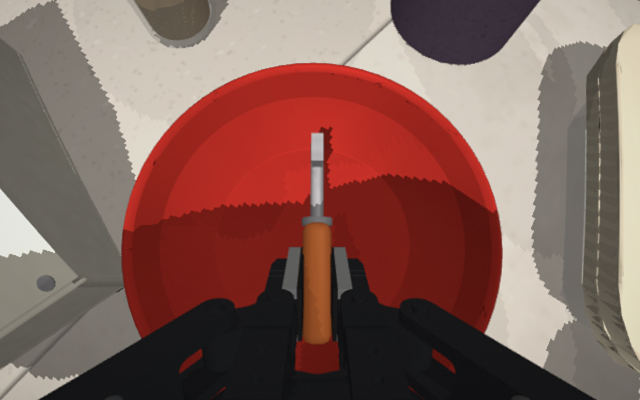

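The handle's edge rests on the pan floor. The key sits about 10 mm deeper in the pads than I assumed, which matches how small the handle looks in the wrist picture. I ease the pressure and release.

```bash
python3 - <<'E'
from bench import *
from h import *
c=np.array([.566,-.415]); V=[0,0,.5]; h=np.array([np.cos(.5),np.sin(.5)]); q=tool(V,np.pi/6,-1); g=c-.0235*h
z=R.from_quat(q).as_matrix()[:,2]
movel([*g,.0405],q,.03); f,_=FT(4); print(f.round(1),read_eef_pos()[2])
if f[2]<1: movel([*g,.0395],q,.03)
move_gripper(.03); pause(.3); print(read_finger_gap(),FT(4)[0].round(1))
im=read_camera("wrist"); cv2.imwrite("pics/r_wrist.png",im[:,:,::-1])
im=read_camera("side"); cv2.imwrite("pics/r_side.png",im[100:270,230:450][:,:,::-1].repeat(3,0).repeat(3,1)); print(read_time_s())
E
```

```text
[-0.   0.8  6.2] 0.040738259131335275
0.030299095011945137 [0.  0.2 0.1]
42.325
```

View pics/r_side.png

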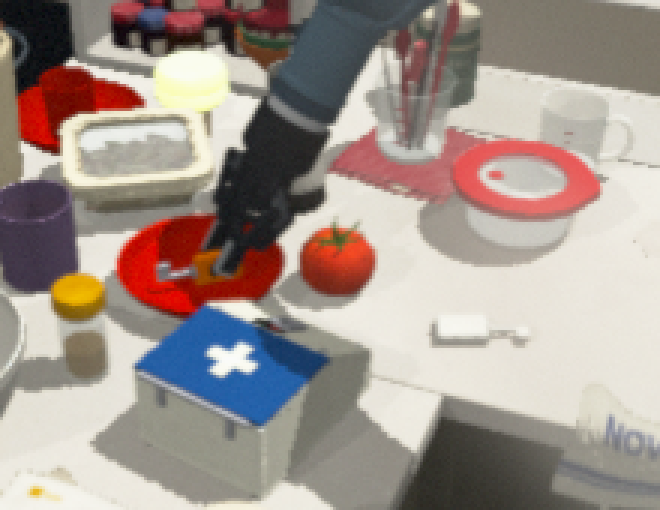

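View pics/r_wrist.png

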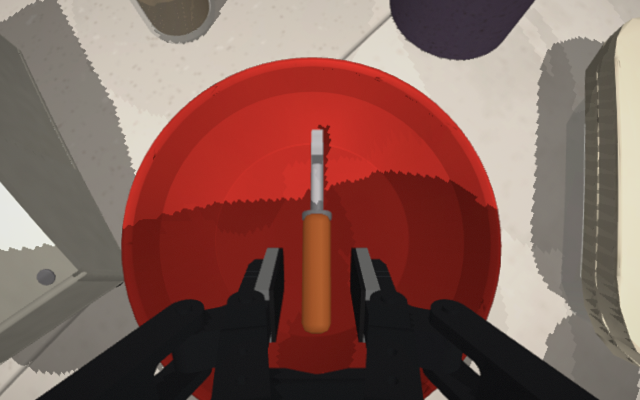

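The key is released and resting in the pan. I retreat along the tool axis and check everything.

```bash
python3 - <<'E'
from bench import *
from h import *
V=[0,0,.5]; q=tool(V,np.pi/6,-1); z=R.from_quat(q).as_matrix()[:,2]
p=read_eef_pos(); movel(p-.06*z,q,.06); movel(p-.15*z+[0,0,.06],q,.2)
im=read_camera("wrist"); cv2.imwrite("pics/s_wrist.png",im[:,:,::-1])
move_j([1.161,.383,.044,1.598,-.018,1.161,-.05]); pause(.2)
im=read_camera("top"); cv2.imwrite("pics/s_top.png",im[100:300,190:440][:,:,::-1].repeat(3,0).repeat(3,1))
im=read_camera("side"); cv2.imwrite("pics/s_side.png",im[100:320,220:450][:,:,::-1].repeat(3,0).repeat(3,1)[:600])
for c,n in [("side","pan_centre"),("top","pan_centre"),("side","mill_mid"),("top","mill_mid"),("side","tomato_mid"),("top","tomato_mid"),("side","pink_tin_mid"),("side","jar_mid")]:
    print(c,n,[(np.round(d["at"],1),round(d["confidence"],2)) for d in tip_of(c,n)[:2]])
print(read_time_s(),read_eef_pos(),read_ft_force())
E
```

```text
side pan_centre []
top pan_centre [(array([380.4, 168.7]), 0.79)]
side mill_mid [(array([328., 145.]), 0.75)]
top mill_mid [(array([457.4, 194.5]), 0.61)]
side tomato_mid [(array([346.3, 183. ]), 0.85)]
top tomato_mid [(array([391.7, 219.7]), 0.62)]
side pink_tin_mid [(array([307.5, 299. ]), 0.87)]
side jar_mid [(array([257.3, 210.8]), 0.74), (array([298. , 191.9]), 0.64)]
46.325 [ 0.19948444 -0.61865613  0.25017403] [ 0.21604541 -0.17165694  0.33368693]
```

View pics/s_wrist.png

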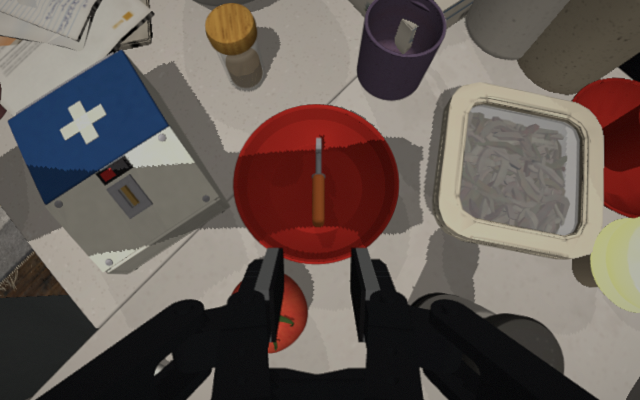

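View pics/s_top.png

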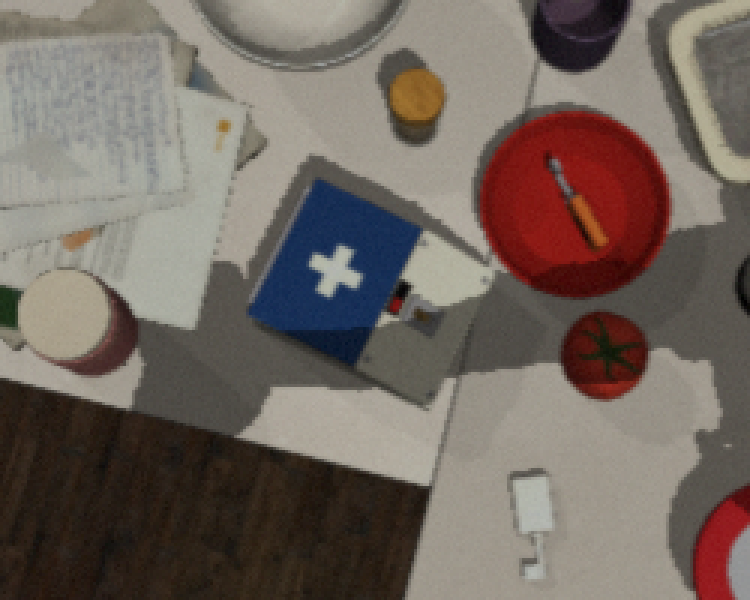

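View pics/s_side.png

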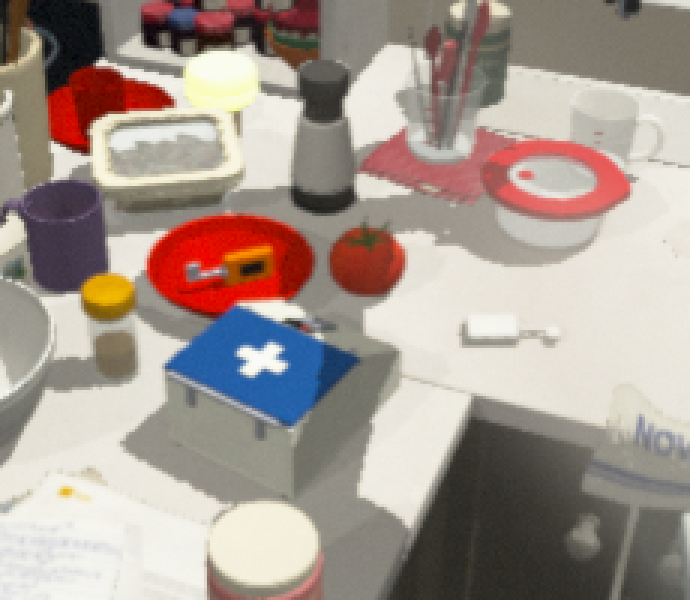

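```bash
python3 -c "
from bench import *
print(sign_off())"
```

```text
the job is handed in; nothing more can be done
None
```

The medicine box is locked, the key is in the red pan, and I handed the job in at about 46 s of the 69 s allowed. `sign_off` gave no verdict.

- **Lid:** I followed its arc down and pressed it on to the seal with about 12 N at most. It stayed shut.
- **Key:** I turned it clockwise until the torque rose at the stop, about 0.08 N m. The slider changed from green to red. I then turned it back to home (going 0.09 rad past first, to take up the play) and drew it out with side forces of about 3 N or less.
- **Pan:** I lowered the key until it touched the floor of the pan, opened the gripper there, and withdrew the arm.

**Final pictures:** The lid is shut and the slider is red. The key lies at rest near the middle of the pan, on its 12 mm edge rather than flat. The pan, mill, tomato, tin and jar are where they were, within the pixel noise of the networks.

**What went wrong or disagreed:**
- **First pull slipped:** I had closed the fingers to exactly the handle's thickness, so there was no squeeze. The key came out only about 10 mm and leaned slightly. I gripped it again with a proper squeeze and the second pull worked.
- **Touchdown early:** The key sat about 10 mm deeper in the fingers than I assumed. It met the pan floor sooner than planned and pressed with up to about 13 N before I eased off.
- **Pan not found:** In the last check the side camera's network did not find `pan_centre`. The top camera's did, about 2 pixels from its first reading.

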